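# Switch off the reactor controller and pop its fuse hatch

## Robot

A 7-joint arm with a two-finger parallel gripper is mounted at the origin on the work surface. World frame = base frame: x ahead of the robot, y to its left, z up, the work surface at z = 0. Lengths are in m, angles in rad, forces in N, time in s.
With the tool pointing down it reaches from about 0.4 to 0.925 m from the base axis. Payload 4.1 kg.
Tool frame: the origin (TCP) lies at the very end of the fingers, on their centre line; the grasp point (between the pads) lies 19 mm behind it; y points along the fingers, z is the direction in which the jaws open and shut, and the axes are right-handed (so a half turn about y gives the same grasp; the last joint's range is limited). The gripper opens to 85 mm and grips with 20 to 120 N. Pads are 22 mm wide; open, the fingers measure 114 mm over their backs; the gripper's body (76 mm by 85 mm) begins 54 mm behind the grasp point. The pads swing forward as they close: fully open they stand 13 mm farther back than shut.
Start: joints at [1.124, 0.398, 0.045, 1.537, -0.019, 1.207, -0.051], TCP at [0.222, -0.611, 0.231] pointing down, gripper open.
Joint ranges: [-2.82, 2.82], [-0.49, 2.23], [-1.37, 1.46], [0, 2.46], [-1.36, 4.5], [0.23, 2], [-2.94, 2.94]. Speed limits (rad/s): [2.57, 2.57, 3.14, 3.14, 3.14, 3.14, 3.14].

## Interface

Orientations are given as a unit quaternion [w, x, y, z].
In Python, from station import status, optics, workorder, nets gives the robot as it stands.
- The arm moves only by the tool carry_out, never from a script. Its argument "increments" is text: rows parted by semicolons, each of 7 numbers parted by spaces: the shift along the tool's x, y, z in units of 0.05 m (1.0 is 0.05 m), then the turn, a rotation vector about the tool's x, y, z in units of pi rad (1.0 is pi rad), then the opening, from -1 (shut) to 1 (fully open), so that 0 is half open. A call has exactly 10 rows; each row shifts and turns the commanded pose from where the row before left it, along the tool's axes as they then stand; what a row does not reach is not made up. A row lasts 1/12 s, in which the tool goes at most 41.7 mm and 7.16 degrees, less where a joint would pass 70% of its speed; a pose out of reach is approached as far as the arm can. A call with a number of a shift or a turn outside -1 to 1 is refused whole. A call with a gripper value outside its range is refused whole. The fingers move at their own pace and stop on an object; the grip force is fixed at half the most. Time passes only in rows, so rows that do not move let the fingers close, or fill a call up. It gives the time, the measured TCP pose, the force and the opening at its end, in the units of the state.
- status.get_state(): the state, without advancing time (a new reading comes with each control period).
- optics.snapshot(name): name is "scene" or "top" or "wrist"; returns the picture (384x512x3 uint8, red, green, blue); there is no depth.
- optics.camera_model(name): a dict with "fx", "fy", "cx", "cy" (pixels), "world_from_camera" (4x4, takes a point from camera to world coordinates). Camera axes: x right, y up, looking along -z (the intrinsics and any distortion apply to the point x, -y, -z); pixel columns grow to the right and rows downward; lengths in m; the calibration is good to about 2 mm. A picture is of the moment at which its call begins: read the wrist's pose just before it. camera_model takes no time and is no camera call; for the wrist camera it gives the pose at the moment of the call.
- workorder.sign_off(): hands the job in, once; it reports no verdict.
Trained networks look in the newest picture that a camera, given by its name, has taken for a name from the list of things; names that differ only in an ending like _2 or _b are one class to them, and where a whole thing is asked for, a point or a joint stands for the part that bears it (a point fixed in the world has none). Each returns a list of dicts, best first, with "conf" (0 to 1); they miss things now and then, are a little off and sometimes report something else, mostly with a low value. They report only what shows in the picture. A call takes as long as a camera call.
- nets.recognise(name, camera): "at" ([x, y, z] in m, in world coordinates, good to about 4 mm: the middle of the surface that is visible of it).
The state is a dict: "clock": time; "joints": joint angles; "qvel": joint speeds; "joint_torque": joint torques, N m; "eef_pos": TCP position; "tcp_rot": TCP orientation; "contact_force": force on the tool from outside, world axes, zero at the start; "ft_torque": the same for the moment, N m; "grip_width": finger opening in m.
Only numpy, scipy, OpenCV 4.12 (cv2) and the standard library are available. Lean on these libraries where they do the work, as an engineer would, in place of code of your own. Each camera call takes 0.05 s, during which the arm holds its last target.

## Task

A fuse in the reactor controller is due for changing. With a fingertip, first push the raised end of the green rocker switch down so that it snaps over to off, then press the green pad of the fuse hatch once, all the way in, and let go so that the hatch springs up. Keep clear and watch for a couple of seconds that it stays open; use light finger presses, pick nothing up, and leave the fuse carton, vial, stopper and clamp knob where they stand.

Things in the scene. Friction and masses are not known exactly. Their poses are not given: they have to be found in the camera images.
- console: Reactor controller fixed to the bench: light grey, 220 mm deep (x), 320 wide (y). Origin: centre of its underside; x to its rear, y to the left of one facing its display. Front: sloping panel with blank display, keys, dial. Behind it, x = -20 to 110 mm, a flat deck 87 mm above the bench with rocker switch (x 45, y -45), fuse hatch (x 45, y 90) and loose fuse carton (x 45, y -127).
- rocker_end (a point): Where to press the rocker to switch it off: top of its front (-x) end, red patch, 14 mm from the pivot; moves with it. The rocker is a green slab 42 mm (x) by 26 mm (y) in a black bezel rising 4 mm above the deck. While on, this point stands about 17 mm above the deck; about 5.5 mm lower it is off. About 3 N; it snaps over by itself past half way.
- rocker (a joint): Tilt of the rocker switch, rad: 0 = on (front end raised), 0.4 = off (front end down). Stays at either end.
- hatch_pad (a point): Centre of the top of the green ribbed press pad, 32 mm (x) by 16 mm (y), on the fuse hatch; moves with it. Closed, it is 11 mm above the deck. The hatch is a mid-grey cover 56 mm (x) by 62 mm (y), its top 8 mm above the deck, hinged on its outer (console +y) edge; pad centre 47 mm from the hinge, 16 mm from the free edge.
- hatch (a joint): Hatch angle, rad: 0 latched shut; -0.09 pressed fully in (pad 4 mm lower); 0.5 sprung open on its stay (pad about 22 mm, free edge 30 mm higher). Push-push latch: press the pad the whole 4 mm (3 to 8 N) and release: within about a second the hatch rises and stays up. A short press leaves it shut; pressing the open hatch fully down latches it shut again.
- latch_slider (a joint): Step of the sprung slider inside the latch, m: 0 = latched shut, 0.0095 = pressed fully in, 0.017 = open after one press, 0.0265 = pressed a second time or latched shut again. It only steps forward.
- fuse_box_mid (a point): Centre (11 mm above its underside) of a loose cardboard carton of spare fuses, 38 x 26 x 22 mm, 30 g, lying on the console's deck beside the rocker switch. Leave alone.
- vial_mid (a point): Centre (34 mm above the bench) of a loose amber glass sample vial with green cap, 28 mm across, 68 mm high, standing on the bench beside the console. Leave alone.
- stopper_mid (a point): Centre (23 mm above the bench) of a loose white plastic joint stopper, up to 44 mm across, 46 mm high, standing on the bench beside the console. Leave alone.
- clamp_knob_mid (a point): Point 15 mm above the bench on the axis of a loose black clamp knob with a steel stud pointing up, 50 mm across, 50 mm high, standing on the bench beside the console. Leave alone.

How it is judged:
On the way, in this order (a step that is already met when the one before it is completed fails the run):
1. the rocker switch has snapped over to off, the hatch still shut (value of joint rocker above 0.33 rad and value of joint hatch below 0.1 rad), for 0.2 s.
2. the hatch pad is pressed fully in (value of joint hatch below -0.05 rad), for 0.02 s.
3. the hatch has sprung open and stays open for a second with nothing touching it (value of joint hatch above 0.4 rad and contact force between each of the fingers, the arm and hatch below 0.1 N), for 1 s.
At the end, for the whole second after the job is handed in: The rocker is off (joint above 0.33 rad), the fuse hatch stands open at rest (above 0.4 rad) after a single press of its latch (slider between 13 and 21 mm), and the carton, vial, stopper and clamp knob are within 25 mm of where they stood (value of joint rocker above 0.33 rad and value of joint hatch above 0.4 rad and value of joint latch_slider between 0.013 and 0.021 m and not (velocity of joint hatch above 0.05 rad/s) and velocity of joint hatch above -0.05 rad/s and distance of each of fuse_box_mid, vial_mid, stopper_mid, clamp_knob_mid from where it was at the start of the episode below 0.025 m); the robot touches nothing.
It fails at once if the hatch was opened while the controller was still switched on (value of joint hatch above 0.15 rad and value of joint rocker below 0.2 rad).
It fails at once if the hatch was pressed down a second time after it had opened (value of joint latch_slider above 0.022 m).
It fails at once if the controller was pushed with more than 40 N (contact force between any of the fingers, the arm and console above 40 N).
It fails at once if the fuse carton, vial, stopper or clamp knob was shifted, lifted or tipped over (distance of any of fuse_box_mid, vial_mid, stopper_mid, clamp_knob_mid from where it was at the start of the episode above 0.03 m or angle between any of vial_mid, stopper_mid, clamp_knob_mid, fuse_box_mid's own z axis and vertical above 0.4 rad).
It also fails if it takes over 45 s, if anything falls off the work surface, if the arm or the gripper's body presses on something with over 40 N, if the wrist force passes 120 N, or if a joint passes its speed limit or range.

## Working session

There is one attempt and no reset: what is moved stays moved. The work goes in short steps, Python scripts to look and compute and a tool call to move; the robot and the scene stay as the last step left them, time stands still between calls to the robot, and variables do not carry over. Pictures are saved under pics/ and viewed, and the job is handed in when it is done.

Besides the shell and the picture viewer there is one more tool, called after "Request:" as a command line: name --argument value ..., lists and objects as JSON in quotes. carry_out: Moves the arm, as the interface text tells. Shifts and turns lie within -1 to 1; 1 stands for 0.05 m of shift or pi rad of turn. Its arguments: {"type":"object","properties":{"increments":{"type":"string"}},"required":["increments"]}

```bash
ls; mkdir -p pics; cat > h.py <<'E'
import numpy as np, cv2
from station import status, optics, workorder, nets
from scipy.spatial.transform import Rotation as R
def snap(cam,fn):
    im=optics.snapshot(cam); cv2.imwrite('pics/'+fn,im[:,:,::-1]); return im
def Rt(q): return R.from_quat([q[1],q[2],q[3],q[0]])
E
python3 - <<'E'
from h import *
np.set_printoptions(precision=4,suppress=True)
s=status.get_state(); print(s)
print(Rt(s['tcp_rot']).as_matrix())
for c in ['scene','top','wrist']:
    snap(c,c+'0.png'); m=optics.camera_model(c); print(c,m)
    if c=='wrist': continue
    for n in ['console','rocker_end','hatch_pad','fuse_box_mid','vial_mid','stopper_mid','clamp_knob_mid']:
        r=nets.recognise(n,c); print(c,n,[(np.round(d['at'],4),round(d['conf'],2)) for d in r[:2]])
print(status.get_state()['clock'])
E
```

```text
pics
{'clock': 0.0, 'joints': array([ 1.124 ,  0.3992,  0.045 ,  1.5379, -0.0187,  1.2069, -0.0507]), 'qvel': array([-0.0007, -0.0003,  0.001 ,  0.0017, -0.0006, -0.    , -0.0005]), 'joint_torque': array([  0.0002, -47.5112,   1.3653, -25.4223,   0.0117,   0.0094,
         0.    ]), 'eef_pos': array([ 0.2214, -0.6105,  0.2303]), 'tcp_rot': array([ 0.1222, -0.1225,  0.6971, -0.6958]), 'contact_force': array([-0.2992,  0.2802, -0.2134]), 'ft_torque': array([-0.0178,  0.0382,  0.0073]), 'grip_width': 0.08551434799954269}
[[-0.9401 -0.0007  0.341 ]
 [-0.341   0.0018 -0.9401]
 [ 0.0001 -1.     -0.0019]]
scene {'fx': 366.5401461691296, 'fy': 366.5401461691296, 'cx': 254.38036944131608, 'cy': 187.69739298877582, 'world_from_camera': array([[-0.5875, -0.6141,  0.527 ,  0.9626],
       [ 0.8091, -0.4354,  0.3946,  0.3429],
       [-0.0128,  0.6582,  0.7527,  0.6666],
       [ 0.    ,  0.    ,  0.    ,  1.    ]])}
scene console [(array([0.6186, 0.1129, 0.0832]), 0.75)]
scene rocker_end [(array([0.6183, 0.0434, 0.0952]), 0.56), (array([ 0.6132, -0.0404,  0.1125]), 0.39)]
scene hatch_pad [(array
[... 707 characters left out ...]
8, 0.1733, 0.0973]), 0.6)]
top rocker_end [(array([0.6144, 0.0345, 0.0985]), 0.7)]
top hatch_pad [(array([0.6149, 0.1688, 0.0953]), 0.75)]
top fuse_box_mid [(array([ 0.6076, -0.0479,  0.1063]), 0.72), (array([0.6112, 0.0326, 0.0994]), 0.44)]
top vial_mid [(array([ 0.4985, -0.1524,  0.0656]), 0.66)]
top stopper_mid [(array([ 0.648 , -0.1452,  0.0497]), 0.5)]
top clamp_knob_mid []
wrist {'fx': 272.59050181257084, 'fy': 272.59050181257084, 'cx': 252.28658721526418, 'cy': 192.47605472317542, 'world_from_camera': array([[ 0.3396,  0.9017,  0.2677,  0.289 ],
       [-0.9406,  0.3255,  0.0968, -0.5865],
       [ 0.0001, -0.2847,  0.9586,  0.3736],
       [ 0.    ,  0.    ,  0.    ,  1.    ]])}
0.85
```

View pics/scene0.png

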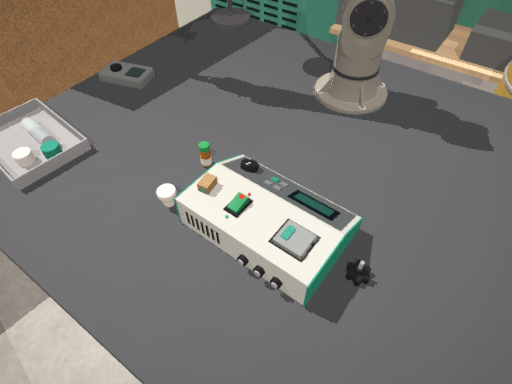

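View pics/top0.png

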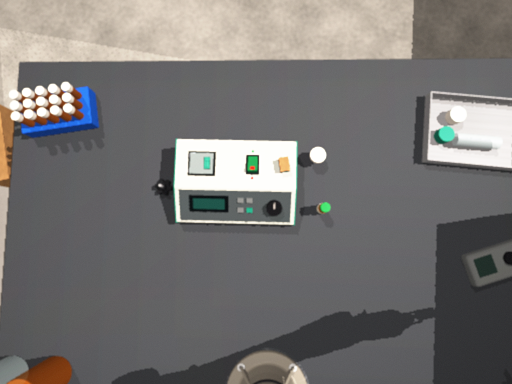

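The scene view shows the console with the green rocker at about (238,204), the hatch pad at (288,232) and the carton at (207,184). The top view shows the rocker at about (252,165), the pad at (207,162) and the carton at (284,164). Next I'll enlarge both and triangulate the colours.

```bash
python3 - <<'E'
from h import *
a=cv2.imread('pics/top0.png')[130:235,150:335]; b=cv2.imread('pics/scene0.png')[140:300,150:385]
cv2.imwrite('pics/topc.png',cv2.resize(a,None,fx=4,fy=4,interpolation=cv2.INTER_CUBIC))
cv2.imwrite('pics/scenec.png',cv2.resize(b,None,fx=3.4,fy=3.4,interpolation=cv2.INTER_CUBIC))
E
```

```text
(no output)
```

View pics/topc.png

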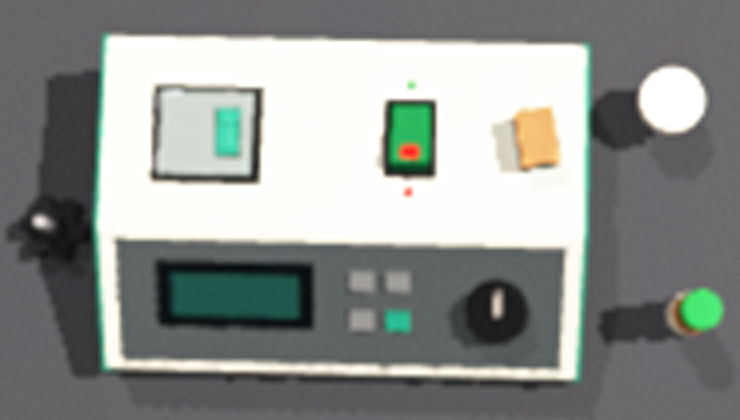

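View pics/scenec.png

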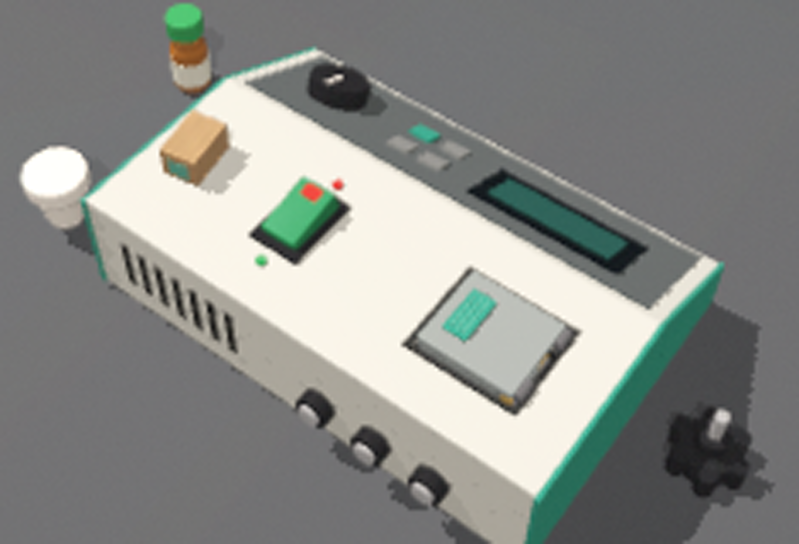

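In the top crop the red patch is at (410,152), i.e. pixel (252.5,168). The pad is at (227,132), pixel (206.7,163). The scene crop shows them at (312,191) and (469,314). I'll compute centroids and triangulate.

```bash
cat >> h.py <<'E'
def ray(m,u,v):
    T=m['world_from_camera']; d=np.array([(u-m['cx'])/m['fx'],-(v-m['cy'])/m['fy'],-1.0])
    d=T[:3,:3]@d; return T[:3,3],d/np.linalg.norm(d)
def tri(rays):
    A=np.zeros((3,3));b=np.zeros(3)
    for o,d in rays:
        P=np.eye(3)-np.outer(d,d);A+=P;b+=P@o
    p=np.linalg.solve(A,b); return p,[np.linalg.norm((np.eye(3)-np.outer(d,d))@(p-o))*1e3 for o,d in rays]
def onz(r,z): o,d=r; return o+d*(z-o[2])/d[2]
def cen(im,box,kind):
    x0,y0,x1,y1=box; c=im[y0:y1,x0:x1].astype(float); h=cv2.cvtColor(im[y0:y1,x0:x1],cv2.COLOR_RGB2HSV)
    H,S,V=h[...,0],h[...,1],h[...,2]
    m={'red':((H<8)|(H>172))&(S>130)&(V>120),'teal':(H>72)&(H<100)&(S>90)&(V>90),'green':(H>55)&(H<75)&(S>110)&(V>60)}[kind]
    m=m.astype(np.uint8); n,l,st,ce=cv2.connectedComponentsWithStats(m)
    i=1+np.argmax(st[1:,4]); return ce[i]+[x0,y0],st[i]
E
python3 - <<'E'
from h import *
np.set_printoptions(precision=4,suppress=True)
T=cv2.imread('pics/top0.png')[:,:,::-1].copy();S=cv2.imread('pics/scene0.png')[:,:,::-1].copy()
mt,ms=optics.camera_model('top'),optics.camera_model('scene')
for k,bt,bs in [('red',(243,155,262,175),(225,185,247,210)),('green',(243,150,262,175),(220,190,252,220)),('teal',(200,152,213,175),(275,220,300,245))]:
    a,sa=cen(T,bt,k);b,sb=cen(S,bs,k);print(k,a,sa,b,sb)
    print(tri([ray(mt,*a),ray(ms,*b)]), onz(ray(mt,*a),.1),onz(ray(ms,*b),.1))
# console deck back corners & front edge in top
for c in [(105,36),(588,45)]:
    print(onz(ray(mt,150+c[0]/4,130+c[1]/4),.087))
for c in [(100,235),(588,245)]:
    print(onz(ray(mt,150+c[0]/4,130+c[1]/4),.087))
for c in [(411,86),(407,191)]:
    print(onz(ray(mt,150+c[0]/4,130+c[1]/4),.087))
E
```

```text
red [251.5 167.5] [ 7 12  4  2  8] [241.2632 195.9474] [14  9  6  5 19]
(array([0.6013, 0.0391, 0.1035]), [np.float64(0.050864020238722975), np.float64(0.05086402023879794)]) [0.602  0.0392 0.1   ] [0.599  0.0373 0.1   ]
green [252.0476 162.7143] [  4   6  11  16 147] [237.4562 203.8295] [  7   3  23  20 217]
(array([0.6156, 0.0387, 0.0926]), [np.float64(0.9861872799896698), np.float64(0.9861872799898027)]) [0.6147 0.0378 0.1   ] [0.6196 0.0435 0.1   ]
teal [206.5 162.5] [ 4  5  6 12 70] [287.6897 232.181 ] [  6   5  15  15 116]
(array([0.6162, 0.1587, 0.0952]), [np.float64(0.4578987410504478), np.float64(0.45789874105059175)]) [0.6154 0.1576 0.1   ] [0.6188 0.1606 0.1   ]
[0.6824 0.2421 0.087 ]
[ 0.6754 -0.0822  0.087 ]
[0.5475 0.2421 0.087 ]
[ 0.5407 -0.0806  0.087 ]
[0.6477 0.0362 0.087 ]
[0.5768 0.0387 0.087 ]
```

The triangulated heights match the text: red patch z 0.1035 m (expected 0.104) and pad z 0.095 m (expected 0.098). Their spacing is also right, 119.6 mm against 119 mm. I'll move over the console with the gripper shut.

Request:
carry_out --increments "-0.56 -0.02 -0.55 0 0 0 -1;-0.56 -0.02 -0.55 0 0 0 -1;-0.56 -0.02 -0.55 0 0 0 -1;-0.56 -0.02 -0.55 0 0 0 -1;-0.56 -0.02 -0.55 0 0 0 -1;-0.56 -0.02 -0.55 0 0 0 -1;-0.56 -0.02 -0.55 0 0 0 -1;-0.56 -0.02 -0.55 0 0 0 -1;-0.56 -0.02 -0.55 0 0 0 -1;-0.56 -0.02 -0.55 0 0 0 -1"

```text
clock: 1.68
eef_pos: [0.3916, -0.2554, 0.2417]
tcp_rot: [-0.123, 0.122, -0.696, 0.697]
contact_force: [0.1, -0.3, 0.1]
grip_width: 0.0
```

Request:
carry_out --increments "-0.56 -0.02 -0.55 0 0 0 -1;-0.56 -0.02 -0.55 0 0 0 -1;-0.56 -0.02 -0.55 0 0 0 -1;-0.56 -0.02 -0.55 0 0 0 -1;-0.56 -0.02 -0.55 0 0 0 -1;-0.56 -0.02 -0.55 0 0 0 -1;-0.56 -0.02 -0.55 0 0 0 -1;0 0 0 0 0.039 0 -1;0 0 0 0 0.039 0 -1;0 0 0 0 0.039 0 -1"

```text
clock: 2.52
eef_pos: [0.5099, -0.0084, 0.2483]
tcp_rot: [0.008, -0.008, -0.707, 0.707]
contact_force: [0.3, -0.2, 0.4]
grip_width: 0.0001
```

```bash
python3 - <<'E'
from h import *
np.set_printoptions(precision=4,suppress=True)
s=status.get_state(); print(s['eef_pos'],s['joints'],s['qvel']);print(Rt(s['tcp_rot']).as_matrix())
m=optics.camera_model('wrist'); im=snap('wrist','w1.png'); np.savez('w1.npz',**m)
print(m['world_from_camera'])
E
```

```text
[ 0.5099 -0.0084  0.2483] [ 0.3085  0.1503 -0.418   1.8333  0.0661  1.1715 -1.7255] [-0.1046 -0.0155  0.1484  0.009  -0.0246 -0.0028 -1.4329]
[[-0.9997  0.0001 -0.0237]
 [ 0.0237 -0.0001 -0.9997]
 [-0.0001 -1.      0.0001]]
[[-0.025   0.9584  0.2844  0.5816]
 [-0.9997 -0.024  -0.0069 -0.0101]
 [ 0.0002 -0.2845  0.9587  0.3906]
 [ 0.      0.      0.      1.    ]]
```

View pics/w1.png

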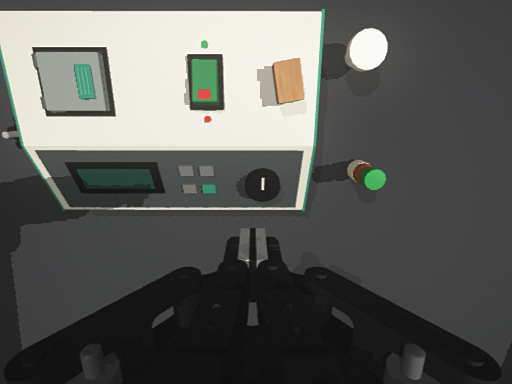

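The wrist view shows the red patch at (204,94), the pad at (85,82), and the shut fingertips at the bottom around (253,240).

```bash
python3 - <<'E'
from h import *
np.set_printoptions(precision=4,suppress=True)
m=dict(np.load('w1.npz')); W=cv2.imread('pics/w1.png')[:,:,::-1].copy()
mt,ms=optics.camera_model('top'),optics.camera_model('scene')
for k,b,bt,bs,z in [('red',(192,85,216,104),(251.5,167.5),(241.26,195.95),.104),('teal',(70,60,100,105),(206.5,162.5),(287.69,232.18),.098)]:
    a,st=cen(W,b,k);print(k,a,st,onz(ray(m,*a),z)); print(tri([ray(m,*a),ray(mt,*bt),ray(ms,*bs)]))
for n in ['rocker_end','hatch_pad']: print([(d['at'],d['conf']) for d in nets.recognise(n,'wrist')][:2])
# edges of console rear right corner, front deck corner
for p in [(323,10),(317,148),(206,45),(208,119)]: print(p,onz(ray(m,*p),.087))
print(status.get_state()['eef_pos'])
E
```

```text
red [203.6571  93.9333] [  6   5  12   9 105] [0.5996 0.0376 0.104 ]
(array([0.6006, 0.0385, 0.1024]), [np.float64(1.1188888823504888), np.float64(1.107058480699572), np.float64(0.06083409624695779)])
teal [84.062  81.2049] [  4   5  21  34 532] [0.6149 0.157  0.098 ]
(array([0.6158, 0.1587, 0.0949]), [np.float64(0.565585625339713), np.float64(0.7350794832438857), np.float64(0.3045602246125664)])
[([0.5047, -0.153, 0.0655], 0.63), ([0.6117, 0.0388, 0.1021], 0.58)]
[([0.6174, 0.168, 0.0992], 0.58)]
(323, 10) [ 0.6742 -0.081   0.087 ]
(317, 148) [ 0.5411 -0.0809  0.087 ]
(206, 45) [0.6466 0.0345 0.087 ]
(208, 119) [0.5752 0.0376 0.087 ]
[ 0.5097 -0.0093  0.2484]
```

All three views agree: rocker end at (0.600, 0.038, 0.103) and pad at (0.6155, 0.158, 0.096). Now I'll hover about 20 mm above the rocker end.

Request:
carry_out --increments "-0.22 0.31 -0.12 0 0 0 -1;-0.22 0.31 -0.12 0 0 0 -1;-0.22 0.31 -0.12 0 0 0 -1;-0.22 0.31 -0.12 0 0 0 -1;-0.22 0.31 -0.12 0 0 0 -1;-0.22 0.31 -0.12 0 0 0 -1;-0.22 0.31 -0.12 0 0 0 -1;-0.22 0.31 -0.12 0 0 0 -1;0 0 0 0 0 0 -1;0 0 0 0 0 0 -1"

```text
clock: 3.5
eef_pos: [0.5981, 0.0369, 0.1235]
tcp_rot: [-0.007, 0.005, 0.707, -0.707]
contact_force: [0.1, -0.1, 0.6]
grip_width: -0.0002
```

```bash
python3 - <<'E'
from h import *
np.set_printoptions(precision=4,suppress=True)
s=status.get_state(); print(s['eef_pos'],s['contact_force'])
m=optics.camera_model('wrist'); im=snap('wrist','w2.png'); np.savez('w2.npz',**m)
mt,ms=optics.camera_model('top'),optics.camera_model('scene')
m1=dict(np.load('w1.npz'))
def proj(m,p):
    T=np.linalg.inv(m['world_from_camera']); c=T[:3,:3]@p+T[:3,3]; return m['fx']*c[0]/-c[2]+m['cx'], m['fy']*c[1]/c[2]+m['cy']
print('tcp px',proj(m,s['eef_pos']),'rocker',proj(m,np.array([.6,.038,.104])),'pad',proj(m,np.array([.6155,.158,.098])))
print(s['contact_force'])
E
```

```text
[0.5981 0.0369 0.1235] [ 0.1092 -0.1165  0.5954]
tcp px (np.float64(252.34616793268256), np.float64(241.6291162830679)) rocker (np.float64(250.5300617229769), np.float64(225.0083088994753)) pad (np.float64(65.09428142369677), np.float64(202.4637369447923))
[ 0.1092 -0.1165  0.5954]
```

View pics/w2.png

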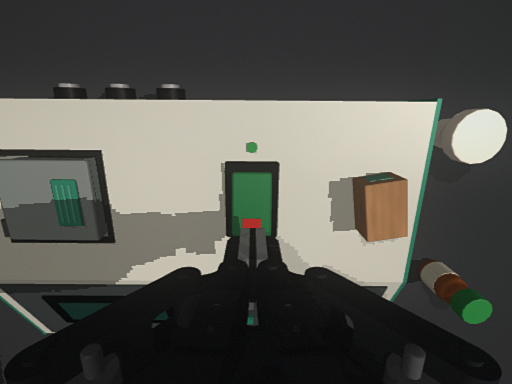

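The tips are centred over the red patch at (252,223). I'll descend, fast at first and then 1 mm per row.

Request:
carry_out --increments "0 0.09 0 0 0 0 -1;0 0.09 0 0 0 0 -1;0 0.09 0 0 0 0 -1;0 0.08 0 0 0 0 -1;0 0.02 0 0 0 0 -1;0 0.02 0 0 0 0 -1;0 0.02 0 0 0 0 -1;0 0.02 0 0 0 0 -1;0 0.02 0 0 0 0 -1;0 0.02 0 0 0 0 -1"

```text
clock: 4.38
eef_pos: [0.5987, 0.037, 0.1009]
tcp_rot: [-0.007, 0.007, 0.707, -0.707]
contact_force: [-3.2, 0.1, 5.1]
grip_width: -0.0003
```

Request:
carry_out --increments "0 0.02 0 0 0 0 -1;0 0.02 0 0 0 0 -1;0 0.01 0 0 0 0 -1;0 0 0 0 0 0 -1;0 0 0 0 0 0 -1;0 0 0 0 0 0 -1;0 0 0 0 0 0 -1;0 0 0 0 0 0 -1;0 0 0 0 0 0 -1;0 0 0 0 0 0 -1"

```text
clock: 5.22
eef_pos: [0.5986, 0.037, 0.0996]
tcp_rot: [0.007, -0.007, -0.707, 0.707]
contact_force: [-4.3, -1.2, 10.8]
grip_width: -0.0001
```

```bash
python3 - <<'E'
from h import *
im=snap('scene','s2.png'); w=snap('wrist','w3.png')
cv2.imwrite('pics/s2c.png',cv2.resize(cv2.imread('pics/s2.png')[140:300,150:385],None,fx=3.4,fy=3.4,interpolation=cv2.INTER_CUBIC))
E
```

```text
(no output)
```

View pics/s2c.png

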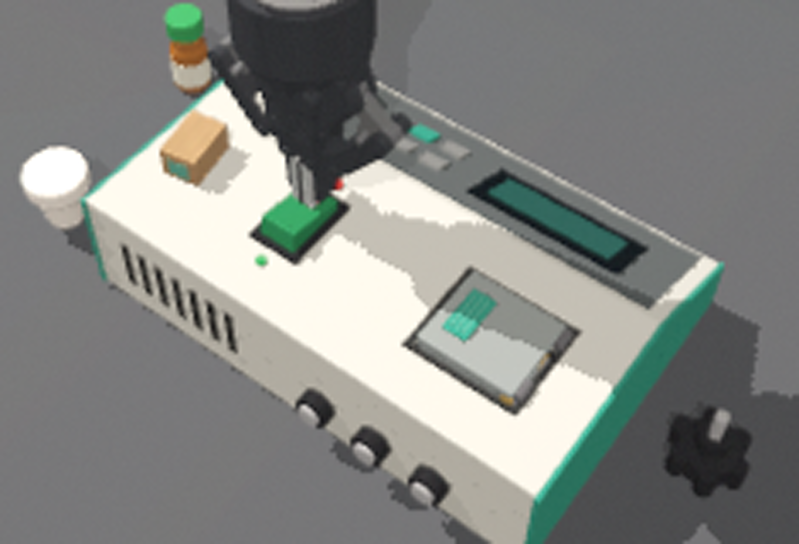

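View pics/w3.png

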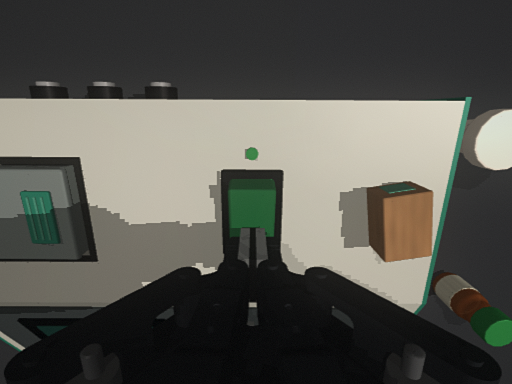

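The rocker's rear end is now raised and its front end is down under the finger, so it has snapped to off. Next I'll rise and shift over to the hatch pad.

Request:
carry_out --increments "0 -0.27 0 0 0 0 -1;0 -0.27 0 0 0 0 -1;0 -0.27 0 0 0 0 -1;-0.05 0 -0.4 0 0 0 -1;-0.05 0 -0.4 0 0 0 -1;-0.05 0 -0.4 0 0 0 -1;-0.05 0 -0.4 0 0 0 -1;-0.05 0 -0.4 0 0 0 -1;-0.05 0 -0.4 0 0 0 -1;0 0 0 0 0 0 -1"

```text
clock: 6.15
eef_pos: [0.616, 0.1631, 0.1389]
tcp_rot: [-0.004, 0.005, 0.709, -0.705]
contact_force: [-0.4, 1.0, 1.0]
grip_width: -0.0002
```

```bash
python3 - <<'E'
from h import *
np.set_printoptions(precision=4,suppress=True)
m=optics.camera_model('wrist'); s=status.get_state(); print(s['eef_pos'],s['contact_force'],Rt(s['tcp_rot']).as_matrix()[:,0])
w=snap('wrist','w4.png')
a,st=cen(w,(200,140,310,250),'teal');print(a,st,onz(ray(m,*a),.098))
snap('scene','s4.png')
cv2.imwrite('pics/s4c.png',cv2.resize(cv2.imread('pics/s4.png')[140:300,150:385],None,fx=3.4,fy=3.4,interpolation=cv2.INTER_CUBIC))
E
```

```text
[0.616  0.1631 0.1389] [-0.3937  1.0434  1.033 ] [-0.9999  0.0131 -0.0015]
[260.3681 212.8688] [ 49  56  23  41 747] [0.6181 0.1575 0.098 ]
```

View pics/s4c.png

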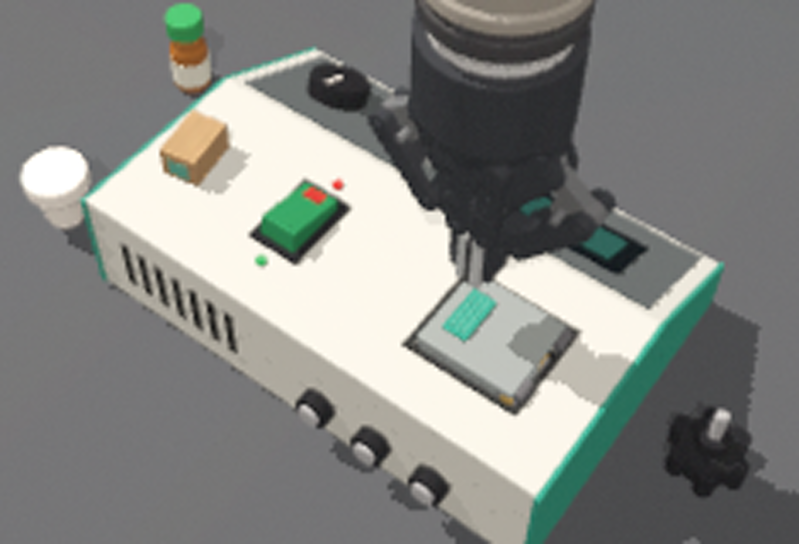

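View pics/w4.png

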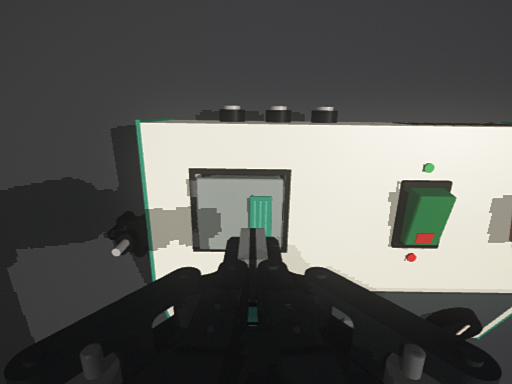

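The rocker is clearly off: in the scene crop its red end is flush and the rear is raised. The TCP is about 5 mm too far in +y of the pad, so I'll correct that and descend to just above it.

Request:
carry_out --increments "0 0 0.1 0 0 0 -1;0 0.12 0 0 0 0 -1;0 0.12 0 0 0 0 -1;0 0.12 0 0 0 0 -1;0 0.12 0 0 0 0 -1;0 0.12 0 0 0 0 -1;0 0 0 0 0 0 -1;0 0 0 0 0 0 -1;0 0 0 0 0 0 -1;0 0 0 0 0 0 -1"

```text
clock: 7.08
eef_pos: [0.6162, 0.1519, 0.1092]
tcp_rot: [-0.007, 0.007, 0.707, -0.707]
contact_force: [-0.2, 0.8, 0.5]
grip_width: -0.0001
```

```bash
python3 - <<'E'
from h import *
np.set_printoptions(precision=4,suppress=True)
m=optics.camera_model('wrist'); s=status.get_state(); print(s['eef_pos'],s['contact_force'])
w=snap('wrist','w5.png')
E
```

```text
[0.6162 0.1519 0.1092] [-0.2299  0.8281  0.4949]
```

View pics/w5.png

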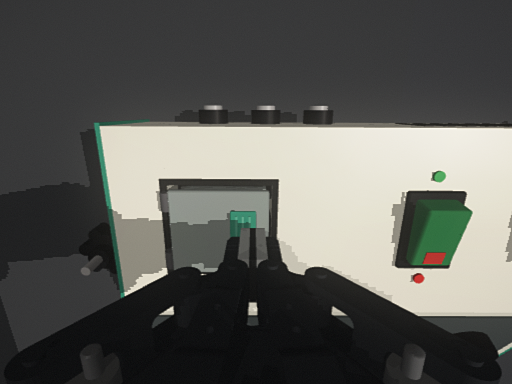

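Request:
carry_out --increments "0 0 -0.12 0 0 0 -1;0 0 0 0 0 0 -1;0 0 0 0 0 0 -1;0 0.08 0 0 0 0 -1;0 0.08 0 0 0 0 -1;0 0.02 0 0 0 0 -1;0 0.02 0 0 0 0 -1;0 0.02 0 0 0 0 -1;0 0.02 0 0 0 0 -1;0 0 0 0 0 0 -1"

```text
clock: 7.97
eef_pos: [0.6157, 0.1571, 0.0969]
tcp_rot: [0.007, -0.007, -0.707, 0.707]
contact_force: [-2.5, -1.7, 3.6]
grip_width: 0.0001
```

Request:
carry_out --increments "0 0.02 0 0 0 0 -1;0 0.02 0 0 0 0 -1;0 0.02 0 0 0 0 -1;0 0.02 0 0 0 0 -1;0 0 0 0 0 0 -1;0 0 0 0 0 0 -1;0 0 0 0 0 0 -1;0 0 0 0 0 0 -1;0 0 0 0 0 0 -1;0 0 0 0 0 0 -1"

```text
clock: 8.8
eef_pos: [0.6159, 0.1569, 0.0935]
tcp_rot: [0.007, -0.007, -0.707, 0.708]
contact_force: [-2.8, -3.4, 9.5]
grip_width: 0.0
```

Request:
carry_out --increments "0 0.02 0 0 0 0 -1;0 0.02 0 0 0 0 -1;0 0 0 0 0 0 -1;0 0 0 0 0 0 -1;0 0 0 0 0 0 -1;0 0 0 0 0 0 -1;0 0 0 0 0 0 -1;0 0 0 0 0 0 -1;0 0 0 0 0 0 -1;0 0 0 0 0 0 -1"

```text
clock: 9.63
eef_pos: [0.6161, 0.157, 0.0933]
tcp_rot: [0.007, -0.007, -0.706, 0.708]
contact_force: [-7.9, -4.1, 18.5]
grip_width: 0.0
```

The pad is at its hard stop: 18 N, and only 0.2 mm of extra travel. I'll let go straight up.

Request:
carry_out --increments "0 -0.4 0 0 0 0 -1;0 -0.7 0 0 0 0 -1;0 -0.7 0 0 0 0 -1;0 -0.6 0 0 0 0 -1;0.3 -0.3 0 0 0 0 -1;0.4 0 0 0 0 0 -1;0.4 0 0 0 0 0 -1;0.4 0 0 0 0 0 -1;0.4 0 0 0 0 0 -1;0 0 0 0 0 0 -1"

```text
clock: 10.47
eef_pos: [0.518, 0.1608, 0.2255]
tcp_rot: [-0.006, 0.006, 0.707, -0.707]
contact_force: [-0.1, 0.3, -0.5]
grip_width: -0.0002
```

Request:
carry_out --increments "0 0 0 0 0 0 -1;0 0 0 0 0 0 -1;0 0 0 0 0 0 -1;0 0 0 0 0 0 -1;0 0 0 0 0 0 -1;0 0 0 0 0 0 -1;0 0 0 0 0 0 -1;0 0 0 0 0 0 -1;0 0 0 0 0 0 -1;0 0 0 0 0 0 -1"

```text
clock: 11.3
eef_pos: [0.5211, 0.1595, 0.2258]
tcp_rot: [0.007, -0.007, -0.707, 0.707]
contact_force: [0.3, 0.3, -0.1]
grip_width: -0.0003
```

```bash
python3 - <<'E'
from h import *
s=status.get_state(); print(s['clock'],s['eef_pos'],s['contact_force'])
snap('wrist','w6.png');snap('scene','s6.png')
cv2.imwrite('pics/s6c.png',cv2.resize(cv2.imread('pics/s6.png')[140:300,150:385],None,fx=3.4,fy=3.4,interpolation=cv2.INTER_CUBIC))
E
```

```text
11.3 [0.52106323 0.15948537 0.22577303] [ 0.28793941  0.32866326 -0.08568375]
```

View pics/s6c.png

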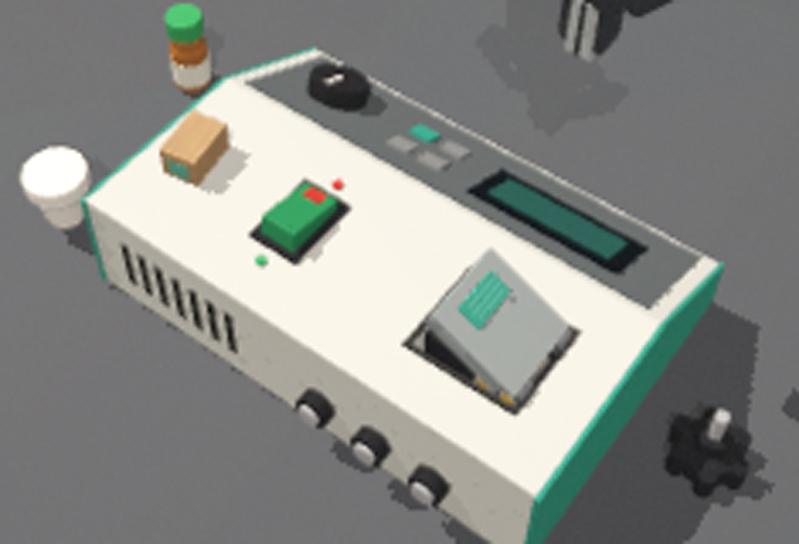

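View pics/w6.png

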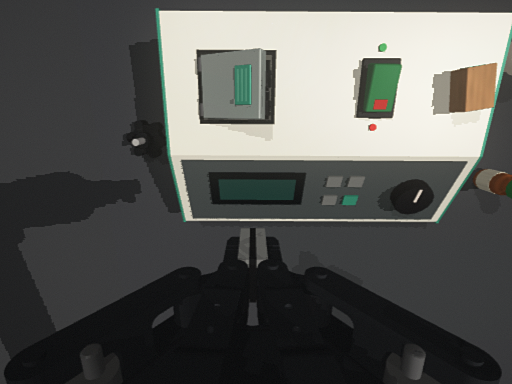

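The hatch is up, with its free edge raised at about (490,250) in the scene crop. The rocker is off and the loose items look undisturbed. I'll watch for two more seconds.

Request:
carry_out --increments "0 0 0 0 0 0 -1;0 0 0 0 0 0 -1;0 0 0 0 0 0 -1;0 0 0 0 0 0 -1;0 0 0 0 0 0 -1;0 0 0 0 0 0 -1;0 0 0 0 0 0 -1;0 0 0 0 0 0 -1;0 0 0 0 0 0 -1;0 0 0 0 0 0 -1"

```text
clock: 12.23
eef_pos: [0.521, 0.1595, 0.2258]
tcp_rot: [0.007, -0.007, -0.707, 0.707]
contact_force: [0.9, -0.1, -0.4]
grip_width: 0.0
```

Request:
carry_out --increments "0 0 0 0 0 0 -1;0 0 0 0 0 0 -1;0 0 0 0 0 0 -1;0 0 0 0 0 0 -1;0 0 0 0 0 0 -1;0 0 0 0 0 0 -1;0 0 0 0 0 0 -1;0 0 0 0 0 0 -1;0 0 0 0 0 0 -1;0 0 0 0 0 0 -1"

```text
clock: 13.07
eef_pos: [0.521, 0.1595, 0.2258]
tcp_rot: [0.007, -0.007, -0.707, 0.707]
contact_force: [-0.7, 0.2, -0.8]
grip_width: 0.0002
```

```bash
python3 - <<'E'
from h import *
b=snap('scene','s7.png'); a=cv2.imread('pics/s6.png')[:,:,::-1]; z=cv2.imread('pics/scene0.png')[:,:,::-1]
c=lambda i:i[140:300,150:385].astype(int)
print(status.get_state()['clock'],'changed px since s6:',(abs(c(a)-c(b)).max(2)>40).sum())
T=snap('top','t7.png')
mt,ms=optics.camera_model('top'),optics.camera_model('scene')
p,_=cen(T,(195,148,218,178),'teal');q,_=cen(b,(275,205,310,245),'teal');print(p,q,tri([ray(mt,*p),ray(ms,*q)]))
for n in ['fuse_box_mid','vial_mid','stopper_mid','clamp_knob_mid']: 
    nets_=nets.recognise(n,'scene'); print(n,[(np.round(d['at'],3),round(d['conf'],2)) for d in nets_[:1]])
cv2.imwrite('pics/d7.png',np.hstack([z[140:300,150:385],b[140:300,150:385]])[:,:,::-1])
E
```

```text
13.1167 changed px since s6: 0
[202.01694915 160.79661017] [291.84251969 227.87401575] (array([0.6165916, 0.166911 , 0.1165065]), [np.float64(0.1343545305014106), np.float64(0.13435453050122856)])
fuse_box_mid [(array([ 0.613, -0.04 ,  0.106]), 0.6)]
vial_mid [(array([ 0.505, -0.15 ,  0.04 ]), 0.68)]
stopper_mid [(array([ 0.651, -0.139,  0.05 ]), 0.92)]
clamp_knob_mid [(array([0.569, 0.298, 0.017]), 0.98)]
```

View pics/d7.png

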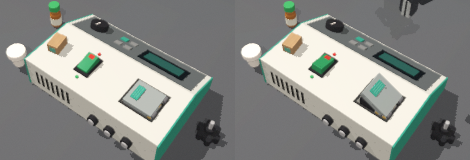

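The before/after pair shows the hatch standing open, with the pad about 21 mm higher (z 0.0952 to 0.1165 m) against 22 mm expected. Nothing else in the view has moved. Handing in now.

```bash
python3 -c "
from station import workorder
print(workorder.sign_off())"
```

```text
the job is handed in; nothing more can be done
None
```

The rocker is off, the fuse hatch is standing open after one press, and the job is handed in; the sign-off gave no verdict.

**What I did:** I found the red rocker patch and the green hatch pad by triangulating the scene, top and wrist cameras. With the gripper shut, I pushed the rocker's front end down; the upward force on the tool read at most about 11 N. I then pressed the hatch pad to its stop at about 18 N and moved straight up and clear.

**Last checks:**
- **Hatch:** it stayed open, with no change in the scene picture over the last 1.8 s of watching. The pad measured about 21 mm higher than when shut, against 22 mm expected.
- **Rocker:** the pictures show its red front end down and its rear end raised.
- **Loose items:** the carton, vial, stopper and clamp knob were within 4 mm of their first positions, which is within the network's accuracy.
- **Time:** about 13 s of the 45 s allowed.

**Disagreements:**
- The network put the hatch pad about 10 mm further in y, at 0.168 to 0.175 m, than my triangulated 0.158 m. I used my own value.
- The network once mistook the vial for the rocker in the wrist view; I ignored that.
- On the way to the pad, the arm stood about 5 mm too far one way, then 6 mm the other. I corrected both before touching the pad.

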